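# Seat a relay module in the corner of the inspection plate and hold it

## Task

First slide the orange grip of the side stop fully home, to the end of its travel away from the near end (towards the robot's left). Then stand the yellow-capped relay module upright on the blue inspection plate with its long side along the rear fence, press it into the corner so that it bears firmly on the rear fence and the side stop at once, flush with both, and finish while still holding it pressed there. Leave the other modules and the glass jar where they are.

Things in the scene. Friction and masses are not known exactly. Their poses are not given: they have to be found in the camera images.
- module_yellow: The module to inspect: black relay module with a bright yellow top cap and four brass terminals, an upright block 62 (its x) x 44 (its y) x 48 (z) mm, about 0.22 kg (varies), flat sides. Starts standing upright on the black mat (2 mm thick); origin at the centre of its underside, z up.
- plate: Blue inspection plate, fixed to the bench, 240 (x) x 280 (y) x 12 (z) mm; origin at the centre of its underside, so its upper face is at z = 12 mm in its frame. Its x axis points away from the robot to the rear fence, its y axis along the rear fence in the direction in which the side stop slides home. Turned up to 0.3 rad from the bench's axes.
- rear_fence: Fixed aluminium bar on the plate, 16 (x) x 220 (y) x 14 (z) mm, axes parallel to the plate's; origin at the centre of its underside, on the plate's upper face, at x = +86 mm, y = 0 in the plate's frame. Its face towards the robot (-x), 8 mm from its origin, is the stop. Friction is about 0.5 to 0.7: a hard push onto the plate or one stop can keep the module from sliding to the other.
- side_stop: Aluminium bar across the plate, at right angles to the rear fence, 148 (x) x 14 (y) x 14 (z) mm, carried by the slide with the orange grip; origin at the centre of its underside, on the plate's upper face, at x = 0 in the plate's frame. Its -y face, 7 mm from its origin, is the stop. When home its origin is at y = +77 mm in the plate's frame.
- stop_slide (a joint): Position of the side stop's slide in m along the plate's +y: 0 at the near end, 0.090 at its far end stop (home). Starts between 0 and 0.035. Moves with about 3 N of friction and stays where it is left; the end stop takes the push of the module.
- stop_grip (a point): Grip point of the orange upright tab that moves the side stop: 24 (x) x 14 (y) mm, rising from 12 to 46 mm above the plate's upper face; this point is at its middle, 38 mm above the plate's upper face, 60 mm towards the robot (plate -x) from the side stop's origin.
- corner (a point): Where the two stop faces meet at the plate's upper face when the side stop is home: plate frame x = +78, y = +70, z = 12 mm. The module belongs on the -x, -y side of it: its centre (underside) is then at plate x = +56, y = +39, z = 12 mm, its 62 mm side along the rear fence.
- module_grey: Bystander: relay module with a grey cap, on the mat, same size as the yellow one (62 x 44 x 48 mm); origin at the centre of its underside.
- module_green: Bystander: relay module with a green cap, on the mat, same size as the yellow one (62 x 44 x 48 mm); origin at the centre of its underside.
- jar: Bystander: glass jar with a steel lid, 56 mm across, 60 mm tall; origin at the centre of its underside.
Not all that is in view belongs to the job. What is shaped like the module_yellow but purple is not meant.

How it is judged:
By the outcome, as a careful person would: the job done as asked, in the order asked, and still so for the second after the job is handed in, while the arm keeps its last pose, push and grip.
It also fails if it takes over 72 s, if anything falls off the work surface, if the arm or the gripper's body presses on something with over 40 N, if the wrist force passes 120 N, or if a joint passes its speed limit or range.

## Robot

A 7-joint arm with a two-finger parallel gripper is mounted at the origin on the work surface. World frame = base frame: x ahead of the robot, y to its left, z up, the work surface at z = 0. Lengths are in m, angles in rad, forces in N, time in s.
With the tool pointing down it reaches from about 0.4 to 0.875 m from the base axis. Payload 19.3 kg.
Tool frame: the origin (TCP) lies midway between the tips of the shut fingers; the grasp point (between the pads) lies bot.tcp_to_grasp behind it (bot.tcp_to_grasp is the distance from the TCP to the grasp point, in m); z points along the fingers, y is the line along which they close (so a half turn about z gives the same grasp; the last joint's range is limited). The gripper opens to 85 mm and grips with 20 to 120 N. Pads are 22 mm wide; open, the fingers measure 114 mm over their backs; the gripper's body (76 mm by 85 mm) begins 54 mm behind the grasp point. The pads swing forward as they close: fully open they stand 13 mm farther back than shut.
Start: joints at [1.035, 0.521, -0.036, 1.599, 0.021, 1.021, -0.113], TCP at [0.281, -0.558, 0.231] pointing down, gripper open.
Joint ranges: [-2.91, 2.91], [-0.3, 2.13], [-1.5, 1.42], [0.17, 2.43], [-1.26, 4.41], [0.16, 1.93], [-2.52, 2.52]. Speed limits (rad/s): [1.89, 1.89, 2.39, 2.39, 3.01, 3.01, 3.01].

## Interface

Orientations are given as [roll, pitch, yaw] about the fixed x, y, z axes, in that order (R = Rz(yaw) Ry(pitch) Rx(roll)).
In Python, from workcell import observe, imaging, bot gives the robot as it stands.
- The arm moves only by the tool send_rows, never from a script. Its argument "plan" is text: rows parted by semicolons, each of 7 numbers parted by spaces: the shift along the tool's x, y, z in m, then the turn, a rotation vector about the tool's x, y, z in degrees, then the finger opening in m, from 0 to 0.0854. In form: dx dy dz rx ry rz claw; .... A call has 1 to 10 rows; each row is the pose to reach, as a shift and turn from the pose commanded when the call began, along the tool's axes at that moment; what a row does not reach only later rows make up. A row lasts 1/12 s, in which the tool goes at most 41.7 mm and 7.16 degrees, less where a joint would pass 70% of its speed; a pose out of reach is approached as far as the arm can. A call with a gripper value outside its range is refused whole. The fingers move at their own pace and stop on an object; "grip_force" is the grip in N (left out, the last holds). Time passes only in rows, so rows that repeat a pose let the fingers close. It gives the time, the measured TCP pose, the force, the opening and the grip force at its end, in the units of the state.
- observe(): the state, without advancing time (a new reading comes with each control period).
- imaging.grab_frame(name): name is "scene" or "top"; returns a dict with "color" (400x640x3 uint8, red, green, blue), "fx", "fy", "cx", "cy" (pixels), "dist_coeffs" ([k1, k2, p1, p2, k3] as OpenCV has them; the pictures are not rectified), "eye" and "orientation" of the camera in the world. Camera axes: x right, y down, z forward; pixel columns grow to the right and rows downward; lengths in m; the calibration is good to about 2 mm. A picture is of the moment at which its call begins. There is no depth.
- bot.job_done(): hands the job in; it is judged then, once.
The state is a dict: "clock": time; "qpos": joint angles; "qd": joint speeds; "joint_efforts": joint torques, N m; "position": TCP position; "tool_rot": TCP orientation; "force": force on the tool from outside, world axes, zero at the start; "moment": the same for the moment, N m; "grip_width": finger opening in m; "finger_force": force on a finger pad.
Only numpy, scipy, OpenCV 4.12 (cv2) and the standard library are available. Lean on these libraries where they do the work, as an engineer would, in place of code of your own. Each camera call takes 0.05 s, during which the arm holds its last target. There are 200 camera calls.

## Working session

There is one attempt and no reset: what is moved stays moved. The work goes in short steps, Python scripts to look and compute and a tool call to move; the robot and the scene stay as the last step left them, time stands still between calls to the robot, and variables do not carry over. Pictures are saved under pics/ and viewed, at most 10 in all, crops included, and the job is handed in when it is done.

Besides the shell and the picture viewer there is one more tool, called as a command line: name --argument value ..., lists and objects as JSON in quotes. send_rows: Moves the arm, as the interface text tells. Its arguments: {"type":"object","properties":{"plan":{"type":"string"},"grip_force":{"type":"number"}},"required":["plan"]}

```bash
mkdir -p pics; ls; cat > h.py <<'E'
import numpy as np, cv2
from workcell import observe, imaging, bot
from scipy.spatial.transform import Rotation as R
def rot(o):
    o=np.array(o,float)
    if o.shape==(3,3): return o
    return R.from_euler('xyz',o).as_matrix() if o.size==3 else R.from_quat(o).as_matrix()
def K(f): return np.array([[f['fx'],0,f['cx']],[0,f['fy'],f['cy']],[0,0,1]])
def cast(f,uv,z):
    p=cv2.undistortPoints(np.array(uv,float).reshape(-1,1,2),K(f),np.array(f['dist_coeffs'],float)).reshape(-1,2)
    d=np.c_[p,np.ones(len(p))]@rot(f['orientation']).T; e=np.array(f['eye'],float)
    return e+d*((z-e[2])/d[:,2])[:,None]
def save(f,n,crop=None,s=1):
    im=f['color'][...,::-1]
    if crop: x0,y0,x1,y1=crop; im=im[y0:y1,x0:x1]
    cv2.imwrite(n,cv2.resize(im,None,fx=s,fy=s,interpolation=cv2.INTER_CUBIC))
E
python3 - <<'E'
from h import *
for n in ('scene','top'):
    f=imaging.grab_frame(n); save(f,f'pics/{n}0.png'); print(n,f['eye'],f['orientation'],f['fx'],f['dist_coeffs'])
print(observe(), bot.tcp_to_grasp)
E
```

```text
pics
scene [ 1.35792183 -0.21054679  0.86533365] [-2.33173925  0.01048236  1.32054921] 391.52814299338365 [-0.02508845  0.          0.          0.          0.        ]
top [ 0.47101955 -0.02855389  1.05534305] [-3.07241417e+00 -1.48290761e-03 -1.58401979e+00] 367.87319569468707 [-0.01594211  0.          0.          0.          0.        ]
{'clock': 0.1, 'qpos': array([ 1.03479638,  0.52194086, -0.03632113,  1.59991555,  0.02122646,
        1.02109348, -0.11281485]), 'qd': array([ 3.97306713e-05, -2.35125603e-05,  1.62464425e-04, -1.24653571e-03,
        3.44907933e-04, -2.43311018e-04, -2.45634776e-03]), 'joint_efforts': array([ 5.30071382e-03, -9.28487563e+01,  1.98476940e+00, -3.70529115e+01,
        1.82430638e-02,  5.32751277e-03, -4.73431828e-05]), 'position': array([ 0.28054644, -0.5581827 ,  0.2308045 ]), 'tool_rot': array([-3.14062540e+00,  9.22967618e-05,  4.65781897e-01]), 'force': array([ 0.52024962, -0.74407357, -0.02293359]), 'moment': array([-0.03129337, -0.04130111, -0.00304363]), 'finger_force': 0.0, 'grip_width': 0.08549134844492097} 0.0187
```

View pics/scene0.png

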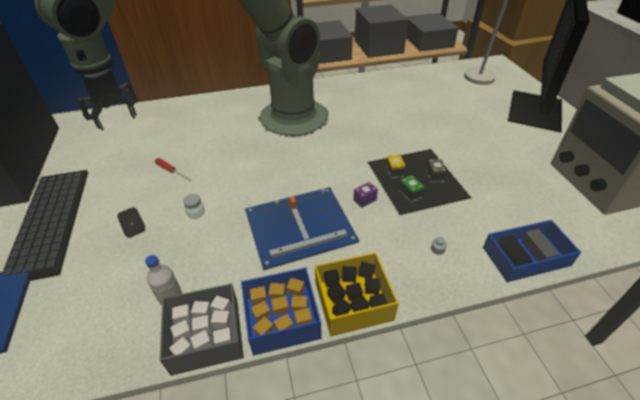

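View pics/top0.png

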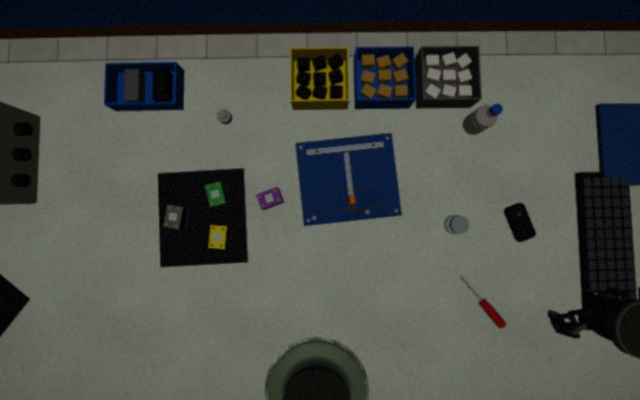

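Scene view: plate with orange grip at (293,203), yellow cap (397,162), green (412,185), grey (436,166), purple decoy (366,194). Top view: plate around (348,180), grip (351,200), yellow (218,237), green (215,194), grey (173,216), purple (269,198), jar (457,224). The module meant is the yellow-capped one on the mat at top (218,237). The yellow bin is not a module. I'll measure, and confirm in a crop.

```bash
cat >> h.py <<'E'
def blobs(f,lo,hi,roi=None,amin=15):
    h=cv2.cvtColor(f['color'],cv2.COLOR_RGB2HSV); m=cv2.inRange(h,np.array(lo),np.array(hi))
    if roi: k=np.zeros_like(m); x0,y0,x1,y1=roi; k[y0:y1,x0:x1]=1; m=m*k
    c,_=cv2.findContours(m,cv2.RETR_EXTERNAL,cv2.CHAIN_APPROX_NONE)
    return sorted([q for q in c if cv2.contourArea(q)>amin],key=cv2.contourArea,reverse=True)
def rect(f,c,z):
    w=cast(f,c.reshape(-1,2),z)[:,:2].astype(np.float32); r=cv2.minAreaRect(w*1000); return r
E
python3 - <<'E'
from h import *
t=imaging.grab_frame('top'); s=imaging.grab_frame('scene')
for nm,f,ry,rp,ro in (('top',t,(150,190,290,280),(285,120,410,235),(330,180,370,215)),('scene',s,(380,145,410,180),(235,180,365,270),(280,190,305,215))):
    print(nm)
    for c in blobs(f,(22,120,80),(35,255,255),ry)[:1]: print(' yellow',rect(f,c,.05))
    for c in blobs(f,(100,100,30),(125,255,255),rp)[:1]: print(' plate',rect(f,c,.012))
    for c in blobs(f,(5,120,80),(18,255,255),ro)[:2]: print(' orange',rect(f,c,.058),c.reshape(-1,2).mean(0))
a=cv2.resize(t['color'][140:250,150:420],None,fx=2.9,fy=2.9,interpolation=cv2.INTER_CUBIC)
b=cv2.resize(s['color'][140:240,240:480],None,fx=2.9,fy=2.9,interpolation=cv2.INTER_CUBIC)
w=max(a.shape[1],b.shape[1]); P=lambda i:cv2.copyMakeBorder(i,0,0,0,w-i.shape[1],cv2.BORDER_CONSTANT)
o=np.vstack([P(a),P(b)]); o=np.clip(o*1.5,0,255).astype(np.uint8); cv2.imwrite('pics/crop.png',o[:600,:800,::-1])
E
```

```text
top
 yellow ((432.5053405761719, 263.7876281738281), (44.104434967041016, 60.828609466552734), 84.67048645019531)
 plate ((591.211181640625, -96.70120239257812), (235.70689392089844, 275.6005554199219), 5.387660503387451)
 orange ((532.5313720703125, -103.09953308105469), (13.593265533447266, 21.777605056762695), 89.24451446533203) [351.7826087  198.26086957]
scene
 yellow ((435.5746154785156, 261.4654541015625), (50.42194747924805, 71.5523910522461), 85.1004409790039)
 plate ((593.2254638671875, -98.1728515625), (233.32395935058594, 271.36639404296875), 5.407321929931641)
 orange ((542.5882568359375, -106.4417953491211), (14.684675216674805, 42.61054611206055), 79.26860046386719) [292.32 201.8 ]
```

View pics/crop.png

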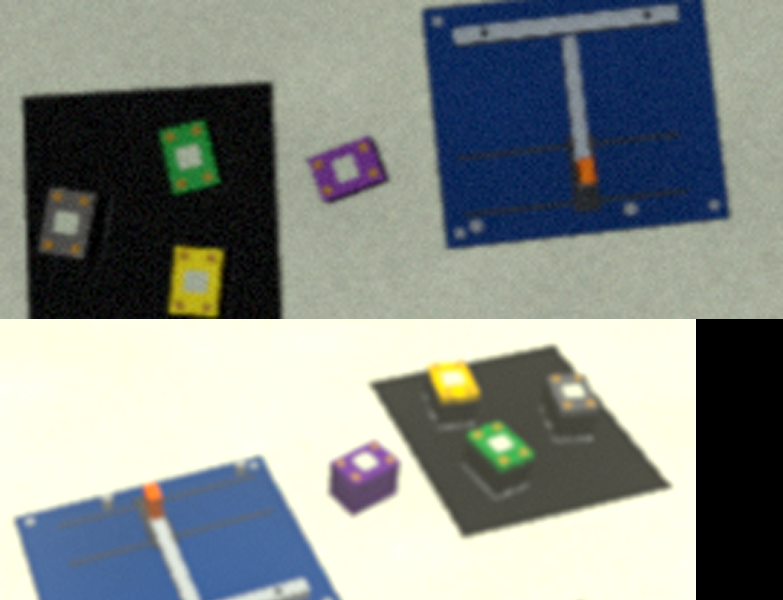

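The crop confirms it: the yellow-capped module with the white label and brass terminals, on the mat below the green one. The purple decoy is off the mat, and the orange tab sits at the robot end of the side stop. Next I'll work out the move above the tab's near side, fingers shut, tool x along plate +y.

```bash
cat >> h.py <<'E'
PO=np.array([.592,-.0974]); YAW=np.deg2rad(5.4)
def plate(x,y): c,s=np.cos(YAW),np.sin(YAW); return PO+np.array([c*x-s*y,s*x+c*y])
def toplate(p): c,s=np.cos(YAW),np.sin(YAW); d=np.array(p)[:2]-PO; return np.array([c*d[0]+s*d[1],-s*d[0]+c*d[1]])
def rel(xy,z,psi):
    o=observe(); M=rot(o['tool_rot']); T=R.from_euler('xyz',[np.pi,0,np.deg2rad(psi)]).as_matrix()
    print('shift mm',np.round(M.T@(np.r_[xy,z]-o['position'])*1000,1),'rot deg',np.round(np.rad2deg(R.from_matrix(M.T@T).as_rotvec()),2))
E
python3 -c "
from h import *
rel(plate(-.06,-.045),.12,95.4); print(plate(-.06,-.045))"
```

```text
shift mm [ 413.  -251.7  111.1] rot deg [-3.000e-02 -2.000e-02 -6.871e+01]
[ 0.53650116 -0.14784679]
```

send_rows --plan "0.413 -0.252 0.05 0 0 -68.7 0;0.413 -0.252 0.05 0 0 -68.7 0;0.413 -0.252 0.05 0 0 -68.7 0;0.413 -0.252 0.05 0 0 -68.7 0;0.413 -0.252 0.05 0 0 -68.7 0;0.413 -0.252 0.05 0 0 -68.7 0;0.413 -0.252 0.05 0 0 -68.7 0;0.413 -0.252 0.05 0 0 -68.7 0;0.413 -0.252 0.05 0 0 -68.7 0;0.413 -0.252 0.05 0 0 -68.7 0"

```text
clock: 1.03
position: [0.5005, -0.2049, 0.1884]
tool_rot: [3.141, 0.0, 1.672]
force: [-0.2, -1.1, -0.8]
grip_width: 0.0001
finger_force: 0.0
```

send_rows --plan "0 0 0 0 0 0 0"

```text
clock: 1.12
position: [0.5035, -0.1989, 0.188]
tool_rot: [3.14, -0.003, 1.679]
force: [0.1, 2.1, -0.4]
grip_width: -0.0
finger_force: 0.0
```

```bash
python3 -c "
from h import *
rel(plate(-.06,-.045),.04,95.4); o=observe(); print(o['clock'],o['force'],o['grip_width'],o['qpos'])"
```

```text
shift mm [ 46.7  38.1 148.3] rot deg [ 0.11 -0.19  0.78]
1.1167 [ 0.12574343  2.10621192 -0.44331336] -3.664741022232212e-05 [ 0.57511774  0.46726023 -0.41137123  1.85029509  0.232774    0.87077705
  0.16015446]
```

send_rows --plan "0.025 0.02 0.03 0 0 0.8 0;0.047 0.038 0.06 0 0 0.8 0;0.047 0.038 0.09 0 0 0.8 0;0.047 0.038 0.12 0 0 0.8 0;0.047 0.038 0.138 0 0 0.8 0;0.047 0.038 0.148 0 0 0.8 0;0.047 0.038 0.148 0 0 0.8 0;0.047 0.038 0.148 0 0 0.8 0"

```text
clock: 1.78
position: [0.5335, -0.1564, 0.0409]
tool_rot: [3.142, -0.0, 1.651]
force: [-0.2, -0.5, 0.2]
grip_width: 0.0
finger_force: 0.0
```

```bash
python3 -c "
from h import *
o=observe(); print(toplate(o['position']),o['position'],o['force'])
rel(plate(-.06,.04),.04,95.4)
s=imaging.grab_frame('scene'); save(s,'pics/s2.png',(220,150,400,280),4)"
```

```text
[-0.06382298 -0.0531877 ] [ 0.53346567 -0.15635792  0.0408899 ] [-0.20293268 -0.49889283  0.22364045]
shift mm [93.2  2.5  0.9] rot deg [ 0.   -0.   -0.82]
```

View pics/s2.png

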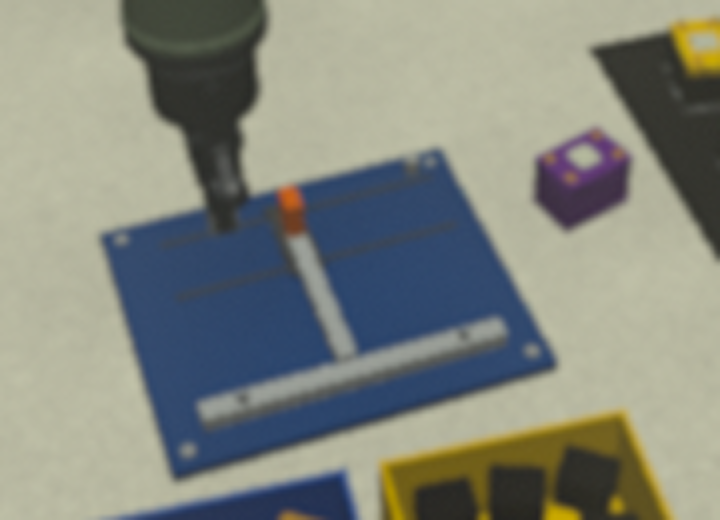

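The shut fingers (crop 225,215) stand beside the orange tab (291,210), at the right height. Now I'll push along tool +x.

send_rows --plan "0.008 0.003 0 0 0 -0.8 0;0.016 0.003 0 0 0 -0.8 0;0.024 0.003 0 0 0 -0.8 0;0.032 0.003 0 0 0 -0.8 0;0.039 0.003 0 0 0 -0.8 0;0.046 0.003 0 0 0 -0.8 0;0.053 0.003 0 0 0 -0.8 0;0.06 0.003 0 0 0 -0.8 0;0.067 0.003 0 0 0 -0.8 0;0.074 0.003 0 0 0 -0.8 0"

```text
clock: 2.67
position: [0.5301, -0.0817, 0.0404]
tool_rot: [-3.141, 0.0, 1.665]
force: [-1.2, -4.0, 1.8]
grip_width: -0.0002
finger_force: 1.7
```

send_rows --plan "0.005 0 0 0 0 0 0;0.01 0 0 0 0 0 0;0.015 0 0 0 0 0 0;0.02 0 0 0 0 0 0;0.024 0 0 0 0 0 0;0.027 0 0 0 0 0 0;0.03 0 0 0 0 0 0;0.03 0 0 0 0 0 0"

```text
clock: 3.33
position: [0.5275, -0.0517, 0.0404]
tool_rot: [3.142, -0.0, 1.665]
force: [0.2, -0.0, -0.1]
grip_width: 0.0
finger_force: 0.0
```

```bash
python3 -c "
from h import *
o=observe(); print(toplate(o['position']),o['position'],o['force'],o['clock'])"
```

```text
[-0.059928    0.05159728] [ 0.52748223 -0.05167143  0.04042316] [ 0.20382872 -0.03037841 -0.13318555] 3.3333
```

send_rows --plan "0.002 0 0 0 0 0 0;0.004 0 0 0 0 0 0;0.005 0 0 0 0 0 0;0.006 0 0 0 0 0 0;0.007 0 0 0 0 0 0;0.008 0 0 0 0 0 0;0.008 0 0 0 0 0 0"

```text
clock: 3.92
position: [0.5268, -0.0442, 0.0405]
tool_rot: [3.141, -0.0, 1.665]
force: [1.0, -0.8, -1.3]
grip_width: -0.0002
finger_force: 0.7
```

send_rows --plan "0.001 0 0 0 0 0 0;0.002 0 0 0 0 0 0;0.002 0 0 0 0 0 0"

```text
clock: 4.17
position: [0.5268, -0.0438, 0.0405]
tool_rot: [3.141, 0.001, 1.664]
force: [3.2, -10.9, -1.3]
grip_width: 0.0002
finger_force: 5.6
```

```bash
python3 -c "
from h import *
o=observe(); print(toplate(o['position']),o['position'],o['force'],o['clock'])
t=imaging.grab_frame('top'); c=blobs(t,(5,120,60),(18,255,255),(290,170,350,225))
print([ (toplate(np.array(rect(t,q,.058)[0])/1000),rect(t,q,.058)) for q in c[:2]])"
```

```text
[-0.05986077  0.05949963] [ 0.52680549 -0.04379783  0.0405269 ] [  3.20327263 -10.91512552  -1.2691297 ] 4.1667
[]
```

The slide is home: 11 N against the end stop, with TCP y 59.5 mm against 59 expected. I'll retreat up and head over the yellow module.

send_rows --plan "-0.008 0 0 0 0 0 0;-0.015 0 0 0 0 0 0;-0.015 0 -0.03 0 0 0 0;-0.015 0 -0.06 0 0 0 0;-0.015 0 -0.09 0 0 0 0;-0.015 0 -0.12 0 0 0 0;-0.015 0 -0.14 0 0 0 0;-0.015 0 -0.14 0 0 0 0;-0.015 0 -0.14 0 0 0 0.085;-0.015 0 -0.14 0 0 0 0.085"

```text
clock: 5.05
position: [0.5277, -0.0576, 0.1799]
tool_rot: [-3.141, -0.0, 1.665]
force: [0.1, 0.4, -0.3]
grip_width: 0.0234
finger_force: 0.0
```

```bash
python3 -c "
from h import *
rel((.433,.263),.18,174.7)
t=imaging.grab_frame('top'); save(t,'pics/t3.png',(280,120,410,235),4)
s=imaging.grab_frame('scene')
c=blobs(s,(5,120,60),(18,255,255),(290,160,345,220)); print([q.reshape(-1,2).mean(0) for q in c])
c=blobs(t,(5,120,60),(18,255,255),(290,170,400,225)); print([(toplate(np.array(rect(t,q,.058)[0])/1000),rect(t,q,.058)) for q in c])"
```

```text
shift mm [328.1 -64.2  -0. ] rot deg [-2.000e-02 -4.000e-02 -7.932e+01]
[array([317.24, 195.8 ])]
[]
```

View pics/t3.png

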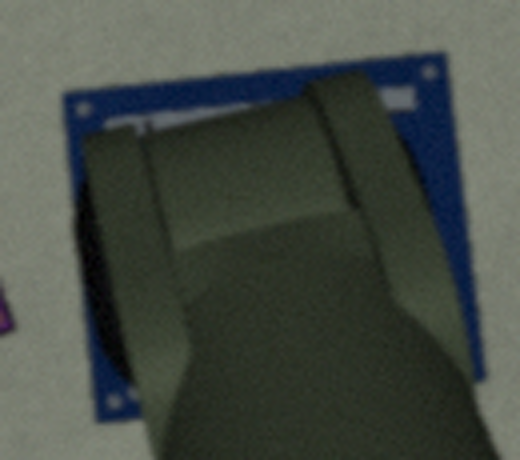

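The arm hides the slide in the top view. I'll recheck once it has moved away. Now over the yellow module.

send_rows --plan "0.033 -0.006 0 0 0 -7 0.085;0.066 -0.013 0 0 0 -14 0.085;0.099 -0.02 0 0 0 -21 0.085;0.132 -0.026 0 0 0 -28 0.085;0.165 -0.032 0 0 0 -35 0.085;0.198 -0.039 0 0 0 -42 0.085;0.23 -0.045 0 0 0 -49 0.085;0.26 -0.051 0 0 0 -56 0.085;0.29 -0.057 0 0 0 -63 0.085;0.31 -0.06 0 0 0 -70 0.085"

```text
clock: 5.98
position: [0.4375, 0.2483, 0.1799]
tool_rot: [3.141, -0.002, 2.895]
force: [-1.7, -0.1, 0.2]
grip_width: 0.0853
finger_force: 0.0
```

send_rows --plan "0 0 0 0 0 0 0.085;0 0 0 0 0 0 0.085"

```text
clock: 6.15
position: [0.4384, 0.2463, 0.1796]
tool_rot: [-3.141, -0.002, 2.888]
force: [-0.3, -1.9, -0.1]
grip_width: 0.0848
finger_force: 0.0
```

```bash
python3 -c "
from h import *
rel((.433,.263),.10,174.7)
o=observe(); print(o['position'],o['clock'],o['grip_width'],o['qpos'])
t=imaging.grab_frame('top')
c=blobs(t,(5,120,60),(18,255,255),(290,170,400,225)); print([(toplate(np.array(rect(t,q,.058)[0])/1000),rect(t,q,.058)) for q in c])"
```

```text
shift mm [ 9.3 14.8 79.6] rot deg [-0.01 -0.1  -9.22]
[0.4384071  0.24633086 0.1795959 ] 6.15 0.08482299060776767 [-0.0561071   0.49025671 -0.75894718  1.94010894  0.43174669  0.88094779
  0.27881572]
[(array([-0.06225526,  0.07809897]), ((522.6712646484375, -25.506370544433594), (16.29494285583496, 21.740646362304688), 89.24769592285156))]
```

The slide is confirmed home at plate y 78 mm (77 nominal). Align and descend.

send_rows --plan "0.005 0.008 0 0 0 -5 0.085;0.009 0.015 0.02 0 0 -9.2 0.085;0.009 0.015 0.04 0 0 -9.2 0.085;0.009 0.015 0.06 0 0 -9.2 0.085;0.009 0.015 0.08 0 0 -9.2 0.085;0.009 0.015 0.08 0 0 -9.2 0.085;0.009 0.015 0.08 0 0 -9.2 0.085"

```text
clock: 6.78
position: [0.434, 0.2614, 0.1]
tool_rot: [-3.14, -0.002, 3.045]
force: [-0.2, 0.0, 0.2]
grip_width: 0.0852
finger_force: 0.0
```

```bash
python3 -c "
from h import *
rel((.433,.263),.018,174.7)
s=imaging.grab_frame('scene'); save(s,'pics/s4.png',(340,100,480,220),4)"
```

```text
shift mm [ 1.   1.6 82. ] rot deg [-0.08 -0.09 -0.21]
```

View pics/s4.png

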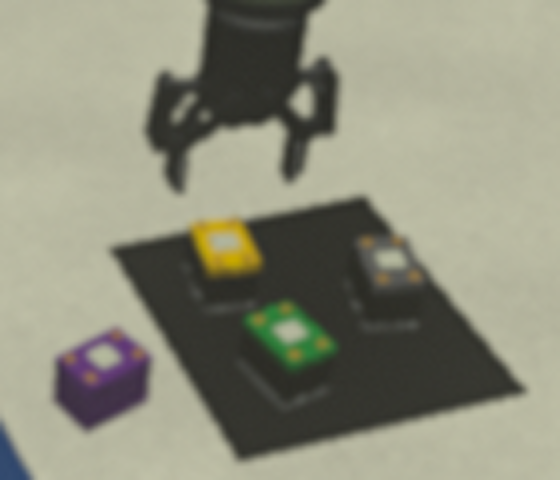

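The open fingers (crop 177,185 and 290,175) straddle the yellow module (225,245), clear of the others. Descend and grip.

send_rows --plan "0.001 0.0016 0.02 0 0 -0.2 0.085;0.001 0.0016 0.04 0 0 -0.2 0.085;0.001 0.0016 0.055 0 0 -0.2 0.085;0.001 0.0016 0.068 0 0 -0.2 0.085;0.001 0.0016 0.078 0 0 -0.2 0.085;0.001 0.0016 0.082 0 0 -0.2 0.085;0.001 0.0016 0.082 0 0 -0.2 0.085;0.001 0.0016 0.082 0 0 -0.2 0.085"

```text
clock: 7.5
position: [0.4337, 0.2643, 0.019]
tool_rot: [3.141, 0.0, 3.05]
force: [0.5, -0.3, -0.1]
grip_width: 0.0851
finger_force: 0.0
```

send_rows --plan "0 0 0 0 0 0 0.06;0 0 0 0 0 0 0.05;0 0 0 0 0 0 0.045;0 0 0 0 0 0 0.03;0 0 0 0 0 0 0.03;0 0 0 0 0 0 0.03;0 0 0 0 0 0 0.03" --grip_force 40

```text
clock: 8.08
position: [0.4336, 0.2641, 0.0189]
tool_rot: [3.141, 0.001, 3.05]
force: [-1.0, -1.3, 7.0]
grip_width: 0.0434
finger_force: 40.3
```

send_rows --plan "0 0 -0.01 0 0 0 0.03;0 0 -0.03 0 0 0 0.03;0 0 -0.05 0 0 0 0.03;0 0 -0.07 0 0 0 0.03;0 0 -0.09 0 0 0 0.03;0 0 -0.1 0 0 0 0.03;0 0 -0.1 0 0 0 0.03"

```text
clock: 8.67
position: [0.4342, 0.2645, 0.1205]
tool_rot: [3.14, 0.003, 3.05]
force: [0.7, -0.4, -1.6]
grip_width: 0.0436
finger_force: 42.1
```

```bash
python3 -c "
from h import *
o=observe(); print(o['position'],o['clock'],o['grip_width'],o['force'],o['finger_force'])
rel(plate(.04,.02),.118,95.4)
s=imaging.grab_frame('scene'); save(s,'pics/s5.png',(340,80,480,220),4)"
```

```text
[0.43421464 0.26446906 0.12054248] 8.6667 0.043607565756986315 [ 0.69140714 -0.43636262 -1.64792833] 42.08941340446472
shift mm [-225.8 -318.9    2.6] rot deg [1.800e-01 6.000e-02 7.937e+01]
```

View pics/s5.png

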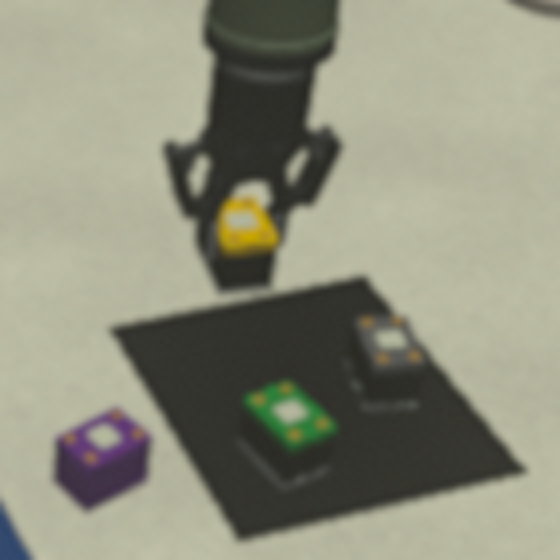

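The module is held upright, with a grip width of 43.6 mm. Transfer to the plate.

send_rows --plan "-0.01 -0.015 0 0 0 5 0.03;-0.03 -0.042 0 0 0 12 0.03;-0.053 -0.075 0 0 0 19 0.03;-0.076 -0.107 0 0 0 26 0.03;-0.1 -0.14 0 0 0 33 0.03;-0.122 -0.172 0 0 0 40 0.03;-0.145 -0.205 0 0 0 47 0.03;-0.166 -0.235 0 0 0 54 0.03;-0.185 -0.262 0 0 0 61 0.03;-0.2 -0.283 0 0 0 67 0.03"

```text
clock: 9.55
position: [0.6071, -0.0392, 0.1169]
tool_rot: [-3.14, 0.001, 1.873]
force: [-0.2, 0.1, -2.2]
grip_width: 0.0434
finger_force: 42.1
```

send_rows --plan "0 0 0 0 0 0 0.03;0 0 0 0 0 0 0.03;0 0 0 0 0 0 0.03"

```text
clock: 9.8
position: [0.606, -0.0352, 0.1172]
tool_rot: [-3.14, -0.001, 1.883]
force: [-0.1, -0.3, -3.0]
grip_width: 0.0432
finger_force: 42.0
```

```bash
python3 -c "
from h import *
o=observe(); print(o['position'],o['clock'],o['grip_width'],o['force'],toplate(o['position']))
rel(plate(.044,.025),.06,95.4)"
```

```text
[ 0.60598627 -0.0352292   0.11721841] 9.8 0.04315457150926698 [-0.08236013 -0.30980725 -2.97232434] [0.01977499 0.06057866]
shift mm [-40.   16.1  57.2] rot deg [-0.11 -0.04 12.48]
```

send_rows --plan "-0.015 0.006 0.005 0 0 5 0.03;-0.03 0.012 0.015 0 0 10 0.03;-0.04 0.016 0.03 0 0 12.5 0.03;-0.04 0.016 0.045 0 0 12.5 0.03;-0.04 0.016 0.057 0 0 12.5 0.03;-0.04 0.016 0.057 0 0 12.5 0.03;-0.04 0.016 0.057 0 0 12.5 0.03"

```text
clock: 10.38
position: [0.6336, -0.0679, 0.061]
tool_rot: [-3.14, -0.001, 1.665]
force: [0.2, -0.3, -2.4]
grip_width: 0.0434
finger_force: 41.9
```

```bash
python3 -c "
from h import *
o=observe(); print(o['position'],o['grip_width'],o['force'],toplate(o['position']))
rel(plate(.044,.025),.033,95.4)
s=imaging.grab_frame('scene'); save(s,'pics/s6.png',(220,150,380,280),4.5)"
```

```text
[ 0.63363735 -0.06794867  0.06098105] 0.04341139612006839 [ 0.19264107 -0.30732976 -2.40980307] [0.04422417 0.0254022 ]
shift mm [-0.4 -0.2 28. ] rot deg [-0.08 -0.04  0.01]
```

View pics/s6.png

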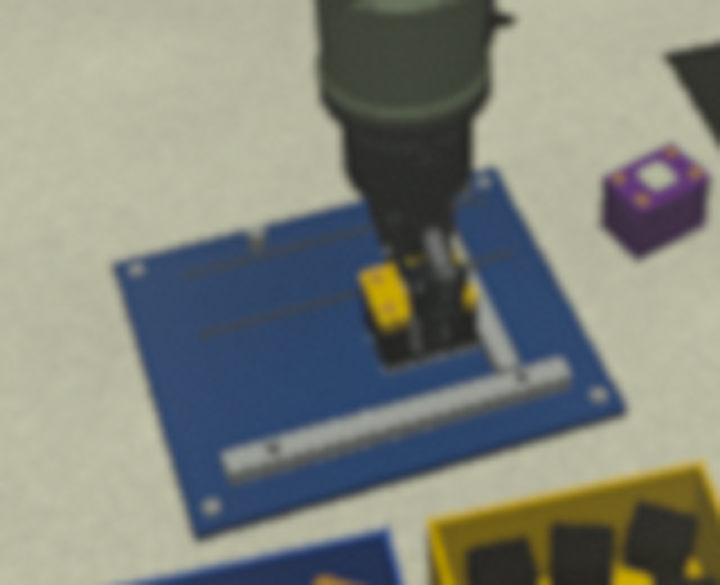

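The module hangs parallel to the fence just short of the corner, and the side stop is home. Lower gently to the plate.

send_rows --plan "0 0 0.01 0 0 0 0.03;0 0 0.018 0 0 0 0.03;0 0 0.024 0 0 0 0.03;0 0 0.028 0 0 0 0.03;0 0 0.03 0 0 0 0.03;0 0 0.03 0 0 0 0.03"

```text
clock: 10.93
position: [0.634, -0.0691, 0.0309]
tool_rot: [-3.141, -0.0, 1.663]
force: [-0.1, -0.2, -2.1]
grip_width: 0.0436
finger_force: 42.1
```

send_rows --plan "0 0 0.001 0 0 0 0.03;0 0 0.001 0 0 0 0.03;0 0 0.001 0 0 0 0.03"

```text
clock: 11.18
position: [0.6344, -0.0691, 0.0307]
tool_rot: [3.141, 0.0, 1.663]
force: [0.6, 0.1, -1.6]
grip_width: 0.0432
finger_force: 42.1
```

send_rows --plan "0 0 0.001 0 0 0 0.03;0 0 0.001 0 0 0 0.03;0 0 0.001 0 0 0 0.03"

```text
clock: 11.43
position: [0.6343, -0.0692, 0.0295]
tool_rot: [3.142, 0.0, 1.663]
force: [-0.3, 0.8, -1.7]
grip_width: 0.0434
finger_force: 42.1
```

send_rows --plan "0 0 0.001 0 0 0 0.03;0 0 0.001 0 0 0 0.03;0 0 0.001 0 0 0 0.03"

```text
clock: 11.68
position: [0.6344, -0.0691, 0.029]
tool_rot: [3.141, 0.0, 1.663]
force: [-3.7, -0.1, 6.2]
grip_width: 0.0433
finger_force: 43.2
```

Contact with the plate, about 8 N. I'll ease off slightly and slide towards the fence.

send_rows --plan "0 0.002 -0.0006 0 0 0 0.03;0 0.004 -0.0006 0 0 0 0.03;0 0.006 -0.0006 0 0 0 0.03;0 0.008 -0.0006 0 0 0 0.03;0 0.009 -0.0006 0 0 0 0.03;0 0.01 -0.0006 0 0 0 0.03;0 0.01 -0.0006 0 0 0 0.03"

```text
clock: 12.27
position: [0.643, -0.0684, 0.0291]
tool_rot: [-3.139, 0.0, 1.663]
force: [-11.6, -0.5, 10.7]
grip_width: 0.0433
finger_force: 43.5
```

send_rows --plan "0.002 0 0 0 0 0 0.03;0.004 0 0 0 0 0 0.03;0.006 0 0 0 0 0 0.03;0.008 0 0 0 0 0 0.03;0.01 0 0 0 0 0 0.03;0.011 0 0 0 0 0 0.03;0.012 0 0 0 0 0 0.03;0.012 0 0 0 0 0 0.03"

```text
clock: 12.93
position: [0.6421, -0.0585, 0.0291]
tool_rot: [-3.139, 0.003, 1.662]
force: [-8.6, -8.6, 8.7]
grip_width: 0.0437
finger_force: 43.3
```

```bash
python3 -c "
from h import *
o=observe(); print(o['position'],o['grip_width'],o['force'],toplate(o['position']),o['moment'])"
```

```text
[ 0.64205794 -0.05851968  0.02910019] 0.04367375122779743 [-8.62349571 -8.64286432  8.67738597] [0.05349474 0.0339969 ] [-1.95751789  1.98625746  0.16860071]
```

send_rows --plan "0 0 -0.0008 0 0 0 0.03;0 0 -0.0008 0 0 0 0.03;0 0 -0.0008 0 0 0 0.03"

```text
clock: 13.18
position: [0.6419, -0.0571, 0.0293]
tool_rot: [-3.139, 0.001, 1.663]
force: [-6.2, -3.5, -0.5]
grip_width: 0.0436
finger_force: 42.2
```

send_rows --plan "0.001 0.001 0 0 0 0 0.03;0.002 0.002 0 0 0 0 0.03;0.002 0.002 0 0 0 0 0.03;0.002 0.002 0 0 0 0 0.03"

```text
clock: 13.52
position: [0.642, -0.0568, 0.0292]
tool_rot: [-3.135, 0.003, 1.662]
force: [-17.8, -11.5, 8.7]
grip_width: 0.0434
finger_force: 43.5
```

```bash
python3 -c "
from h import *
o=observe(); print(o['position'],o['grip_width'],o['force'],toplate(o['position']),o['moment'],o['tool_rot'])"
```

```text
[ 0.64199928 -0.05680781  0.02918666] 0.04341540641771366 [-17.82777309 -11.50376481   8.6579129 ] [0.05359744 0.0357067 ] [-2.22936981  4.0022729   0.2538877 ] [-3.13485604e+00  2.88741414e-03  1.66165013e+00]
```

The y force could be just friction from the fence. I'll relieve the fence and the plate, then push on the stop.

send_rows --plan "0 -0.002 -0.0008 0 0 0 0.03;0 -0.004 -0.0008 0 0 0 0.03;0 -0.004 -0.0008 0 0 0 0.03;0 -0.004 -0.0008 0 0 0 0.03"

```text
clock: 13.85
position: [0.641, -0.0558, 0.0306]
tool_rot: [-3.141, 0.001, 1.662]
force: [0.4, -6.0, -1.2]
grip_width: 0.0431
finger_force: 42.3
```

send_rows --plan "0.001 0 0 0 0 0 0.03;0.002 0 0 0 0 0 0.03;0.002 0 0 0 0 0 0.03;0.002 0 0 0 0 0 0.03"

```text
clock: 14.18
position: [0.641, -0.0556, 0.0307]
tool_rot: [-3.141, 0.003, 1.661]
force: [0.3, -14.1, -0.5]
grip_width: 0.0433
finger_force: 42.6
```

```bash
python3 -c "
from h import *
o=observe(); print(o['position'],o['grip_width'],o['force'],toplate(o['position']),o['moment'],o['tool_rot'])"
```

```text
[ 0.64100105 -0.05558252  0.03070175] 0.043337103030426725 [  0.25656609 -14.06689556  -0.49683319] [0.05271895 0.03702048] [-3.15436889 -0.13417748  0.17583933] [-3.14146604  0.00343046  1.66133639]
```

The stop is truly reached at y≈37 mm. Ease it, lower to the plate, then bring it onto the fence.

send_rows --plan "-0.002 0 0.0005 0 0 0 0.03;-0.002 0 0.001 0 0 0 0.03;-0.002 0 0.0013 0 0 0 0.03;-0.002 0 0.0013 0 0 0 0.03"

```text
clock: 14.52
position: [0.6412, -0.0557, 0.0294]
tool_rot: [3.141, 0.001, 1.662]
force: [0.9, -7.5, 0.1]
grip_width: 0.0434
finger_force: 42.7
```

send_rows --plan "0 0.001 0 0 0 0 0.03;0 0.002 0 0 0 0 0.03;0 0.002 0 0 0 0 0.03;0 0.002 0 0 0 0 0.03"

```text
clock: 14.85
position: [0.6418, -0.0557, 0.0291]
tool_rot: [-3.139, 0.002, 1.662]
force: [-8.5, -8.6, 4.9]
grip_width: 0.0435
finger_force: 43.2
```

```bash
python3 -c "
from h import *
o=observe(); print(o['position'],o['grip_width'],o['force'],toplate(o['position']),o['moment'],o['tool_rot'])"
```

```text
[ 0.64181881 -0.05572241  0.02914303] 0.04350645646932957 [-8.54621033 -8.61087138  4.90573958] [0.05351992 0.03680426] [-1.73559102  1.71916615  0.22154368] [-3.13888017e+00  1.62423319e-03  1.66236961e+00]
```

Both contacts carry about 8.5 N. x reads 53.5 against 56 nominal, so I'll check the fence's position and the module visually.

```bash
python3 -c "
from h import *
s=imaging.grab_frame('scene')
for c in blobs(s,(0,0,110),(179,70,255),(262,220,352,262),60)[:3]:
    r=rect(s,c,.026); print(r, toplate(np.array(r[0])/1000))
t=imaging.grab_frame('top')
for c in blobs(t,(0,0,70),(179,90,255),(300,138,392,160),30)[:3]:
    r=rect(t,c,.026); print('t',r, toplate(np.array(r[0])/1000))
for c in blobs(s,(20,120,80),(35,255,255),(280,180,360,250),8)[:3]:
    r=rect(s,c,.06); q=[toplate(p/1000) for p in cv2.boxPoints(r)]; print('y',r,np.round(q,4))
save(s,'pics/s7.png',(260,160,370,270),5)"
```

```text
((739.1627807617188, -58.84380340576172), (37.49208068847656, 161.84494018554688), 4.972121715545654) [0.15013813 0.02453584]
((655.9158935546875, -91.63367462158203), (56.42014694213867, 223.70188903808594), 5.8707170486450195) [ 0.06417489 -0.00027428]
t ((683.306396484375, -13.267415046691895), (22.693517684936523, 45.87617492675781), 89.25626373291016) [0.09881875 0.07516651]
y ((645.1541748046875, -73.72563171386719), (54.04350662231445, 26.47906494140625), 0.3732217848300934) [[0.0294 0.0341]
 [0.0271 0.0077]
 [0.0809 0.003 ]
 [0.0832 0.0294]]
```

View pics/s7.png

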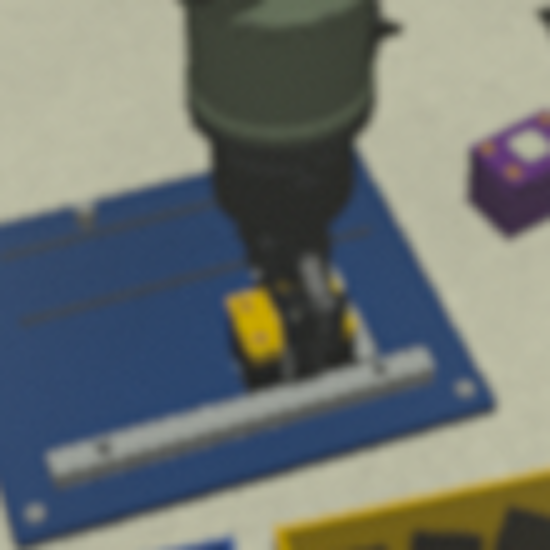

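The module sits in the corner behind the fence, which spans crop (50,465)–(435,360), and beside the stop at (370,345). I'll check the fence's x in the saved unobstructed first images.

```bash
python3 -c "
from h import *
for n,roi in (('top',(303,140,387,158)),('scene',(265,225,352,260))):
    f=imaging.grab_frame(n); f['color']=cv2.imread(f'pics/{n}0.png')[...,::-1].copy()
    h=cv2.cvtColor(f['color'],cv2.COLOR_RGB2HSV)
    m=np.zeros(h.shape[:2],np.uint8); cv2.fillConvexPoly(m,blobs(f,(100,100,30),(125,255,255),(235,120,410,270))[0],1)
    m=cv2.erode(m,np.ones((5,5)))
    h[m==0]=0; f['color'][m==0]=0
    for c in blobs(f,(0,0,70),(179,110,255),roi,60)[:2]:
        r=rect(f,c,.026); print(n,r,toplate(np.array(r[0])/1000))
"
```

```text
top ((667.5125732421875, -89.48605346679688), (35.69902801513672, 220.40293884277344), 5.682908058166504) [0.07592221 0.00077246]
scene ((655.8753051757812, -9.73434829711914), (70.42957305908203, 22.399015426635742), 75.13772583007812) [0.07184189 0.08126539]
```

x has stopped at 53.5 mm three times, at different y and at forces of 8–18 N. That is a rigid wall parallel to plate y, so it is the fence. The stop was felt free of the fence. The remaining offset is calibration error. Firm up both presses a little and square the yaw.

send_rows --plan "0.0005 0.0005 -0.0002 0 0 -0.15 0.03;0.001 0.001 -0.0003 0 0 -0.15 0.03;0.001 0.001 -0.0003 0 0 -0.15 0.03;0.001 0.001 -0.0003 0 0 -0.15 0.03;0.001 0.001 -0.0003 0 0 -0.15 0.03;0.001 0.001 -0.0003 0 0 -0.15 0.03"

```text
clock: 15.55
position: [0.6419, -0.0557, 0.0292]
tool_rot: [-3.137, 0.003, 1.664]
force: [-12.4, -11.9, 6.0]
grip_width: 0.0433
finger_force: 43.4
```

```bash
python3 -c "
from h import *
o=observe(); print(o['position'],o['grip_width'],o['force'],toplate(o['position']),o['moment'],o['tool_rot'])"
```

```text
[ 0.6418556  -0.05566221  0.02916698] 0.04332071610861485 [-12.44400034 -11.9267335    6.03148392] [0.05356221 0.03686073] [-2.46757189  2.60467936 -0.0272178 ] [-3.13698316e+00  2.55215919e-03  1.66403750e+00]
```

Steady: 12 N on each stop, 6 N down, near-zero yaw moment. Hand in.

```bash
python3 -c "
from h import *
print(bot.job_done())"
```

```text
the job is handed in; nothing more can be done
None
```

The orange side stop is pushed fully home, and the yellow module stands upright in the corner, still held pressed with about 12 N on both the rear fence and the side stop. It was handed in at about 16 s, and no result was shown. Flushness is judged from the forces and contact positions because the arm hid the contact faces from the cameras.

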